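# Still the swinging display hook and hang the pink lotus dish on it

## Robot

A 7-joint arm with a two-finger parallel gripper is mounted at the origin on the work surface. World frame = base frame: x ahead of the robot, y to its left, z up, the work surface at z = 0. Lengths are in m, angles in rad, forces in N, time in s.
With the tool pointing down it reaches from about 0.4 to 0.85 m from the base axis. Payload 10.4 kg.
Tool frame: the origin (TCP) lies midway between the tips of the shut fingers; the grasp point (between the pads) lies 19 mm behind it; z points along the fingers, x is the direction in which the jaws open and shut, and the axes are right-handed (so a half turn about z gives the same grasp; the last joint's range is limited). The gripper opens to 85 mm and grips with 20 to 120 N. Pads are 22 mm wide; open, the fingers measure 114 mm over their backs; the gripper's body (76 mm by 85 mm) begins 54 mm behind the grasp point. The pads swing forward as they close: fully open they stand 13 mm farther back than shut.
Start: joints at [-1.2, 0.332, -0.065, 1.46, 0.022, 1.35, -0.088], TCP at [0.24, 0.577, 0.231] pointing down, gripper open.
Joint ranges: [-2.6, 2.6], [-0.5, 2.12], [-1.47, 1.34], [0.16, 2.42], [-1.27, 4.41], [0.06, 2.06], [-2.6, 2.6]. Speed limits (rad/s): [2.22, 2.22, 2.79, 2.79, 3.14, 3.14, 3.14].

## Interface

Orientations are given as a unit quaternion [x, y, z, w].
In Python, from workcell import manip, cams gives the robot as it stands.
- The arm moves only by the tool move_arm, never from a script. Its argument "moves" is a list of rows, each a list of 7 numbers: the turn, a rotation vector about the tool's x, y, z in degrees, then the shift along the tool's x, y, z in m, then the finger opening in m, from 0 to 0.0854. A call has 1 to 10 rows; each row is the pose to reach, as a shift and turn from the pose commanded when the call began, along the tool's axes at that moment; what a row does not reach only later rows make up. A row lasts 1/10 s, in which the tool goes at most 50 mm and 8.59 degrees, less where a joint would pass 70% of its speed; a pose out of reach is approached as far as the arm can. A call with a gripper value outside its range is refused whole. The fingers move at their own pace and stop on an object; "grip_force" is the grip in N (left out, the last holds). Time passes only in rows, so rows that repeat a pose let the fingers close. It gives the time, the measured TCP pose, the force and the opening at its end, in the units of the state.
- manip.get_obs(): the state, without advancing time (a new reading comes with each control period).
- cams.camera(name): name is "side" or "top"; returns the picture (400x640x3 uint8, red, green, blue); there is no depth.
- cams.camera_params(name): a dict with "fx", "fy", "cx", "cy" (pixels), "dist_coeffs" ([k1, k2, p1, p2, k3] as OpenCV has them; the pictures are not rectified), "xyz" and "rotation" of the camera in the world. Camera axes: x right, y up, looking along -z (the intrinsics and any distortion apply to the point x, -y, -z); pixel columns grow to the right and rows downward; lengths in m; the calibration is good to about 2 mm. A picture is of the moment at which its call begins. camera_params takes no time and is no camera call.
- manip.hand_in(): hands the job in, once; it reports no verdict.
The state is a dict: "clock": time; "joint_pos": joint angles; "joint_velocities": joint speeds; "tau": joint torques, N m; "position": TCP position; "ee_rot": TCP orientation; "ft_force": force on the tool from outside, world axes, zero at the start; "torque": the same for the moment, N m; "grip_width": opening from 0.0 (shut) to 1.0 (fully open).
Only numpy, scipy, OpenCV 4.12 (cv2) and the standard library are available. Lean on these libraries where they do the work, as an engineer would, in place of code of your own. Each camera call takes 0.05 s, during which the arm holds its last target. There are 200 camera calls.

## Task

Pick up the pink lotus dish by its upright grip and use its own wire bar to still the swinging hook: lay the bar gently against the straight shank, above the hook's point, and keep it there about a second until the hook has stopped swinging. Then slide the bar down the shank into the hook, between the dish's two brass beads, until you feel the hook take the dish's weight, and only then let go, so that the dish is left hanging upright and quiet. Touch the hook and its stand with the dish only, never hard (a few newtons are plenty), do not drop the dish, and leave everything else on the table alone.

Things in the scene. Friction and masses are not known exactly. Their poses are not given: they have to be found in the camera images.
- pink_dish: The hanging dish to be hung, about 0.22 kg (varies by 20 %): a green plastic leaf dish, 110 mm across and 14 mm thick with a PINK lotus flower, a steel wire arch (7 mm thick, 92 mm wide along y) over its middle and a green stalk with a flat upright grip at one side. Origin at the centre of the dish's underside. Frame of the dish: x runs from the grip to the bar side, y along the bar, z up.
- pink_dish_grip (a point): Where to grasp the pink dish: 115 mm above its underside and 105 mm in -x from its centre, in the flat upright grip, which is 12 mm thick along y, 30 mm wide along x and reaches from 78 to 140 mm above the underside (this point is 25 mm below its top). The weight acts about 100 mm in +x from here: grip with 60 N or more. Axes as the dish.
- pink_dish_bar (a point): Middle of the straight top bar of the pink dish's wire arch: 140 mm above the underside, i.e. 105 mm in +x and 25 mm in z from the grip point. The bar is 7 mm thick and runs along y, with brass beads (16 mm) at 24 mm either side; the hook belongs between them. Axes as the dish.
- white_dish_bar (a point): The same point on the other hanging dish, alike but with a WHITE flower: a bystander, 110 mm across, 140 mm high, its grip 105 mm in -x. The two dishes may stand either way round.
- stand: Fixed stand of the drop hanger with the hook it carries. Origin on the table straight below the hook's pivot. Its own -x is the side from which the hook is loaded (roughly towards the robot). Base plate 130 x 200 x 14 mm, from 90 to 220 mm in +x; post 22 mm thick at 155 mm in +x; level arm 18 mm wide from the post to over the pivot, its underside 394 mm above the table.
- pivot_nominal (a point): NOMINAL place of the hook's pivot, 360 mm above the table, fixed to the stand (axes as the stand). The pivot hangs on a sliding drop rod whose HEIGHT IS SET BY HAND and not measured: pivot and hook may really be up to 12 mm higher or lower. The 8 mm straight shank hangs from the pivot; a red collar 17 mm thick sits on it from 28 to 50 mm below. Hook 0.35 kg (varies by 20 %).
- shank_nominal (a point): Point on the shank's axis when the hook hangs straight down, 72 mm below the nominal pivot: a good height to lay the bar against, below the collar and above the hook's point at every drop. The shank's surface is 4 mm from its axis. At rest the shank leans 6 mm to +x here; holding it 20 mm to +x takes about 1 N, 30 mm about 1.7 N. Fixed to the stand, axes as the stand.
- seat_nominal (a point): NOMINAL inside bottom of the hook hanging straight down, 150 mm below and 14 mm in -x of the nominal pivot; really up to 12 mm higher or lower, so feel for it. The hook is 8 mm round steel curling from the shank towards -x, its throat 20 mm wide; its point's top is 39 mm above the seat and leans out to x = -37 mm. It yields only by swinging, not downward. Axes as the stand.
- hook_swing (a joint): Swing angle of the hook about the stand's y axis, rad: 0 with the shank upright, positive when the hook is swung towards the stand's -x (towards the robot). Unloaded it would rest at about -0.085. It starts swinging freely about that, 0.23 to 0.37 rad to either side, about 0.75 s a period, and hardly slows down by itself. A moving hook knocks hard: meet it slowly, from its outermost -x.
- fish_bowl: Open glass bowl, 110 mm across, 90 mm high, origin under its centre: leave alone.
- vase: Straight glass vase, 70 mm across, 120 mm high, origin under its centre: leave alone.
- crab_orange: Orange plastic crab ornament, about 110 mm wide, 30 mm high: leave alone.
- crab_green: Green plastic crab ornament, about 95 mm wide, 27 mm high: leave alone.
- tape: Roll of brown tape lying flat, 90 mm across, 24 mm high: leave alone.
- lotus_loose: Loose violet lotus flower, 80 mm across, about 45 mm high: leave alone.
There are look-alikes about, which are no part of the job. Leave any blue look-alike of the pink_dish alone.

How it is judged:
By the outcome, as a careful person would: the job done as asked, in the order asked, and still so for the second after the job is handed in, with the robot touching nothing.
It also fails if it takes over 72 s, if anything falls off the work surface, if the arm or the gripper's body presses on something with over 40 N, if the wrist force passes 120 N, or if a joint passes its speed limit or range.

## Working session

There is one attempt and no reset: what is moved stays moved. The work goes in short steps, Python scripts to look and compute and a tool call to move; the robot and the scene stay as the last step left them, time stands still between calls to the robot, and variables do not carry over. Pictures are saved under pics/ and viewed, about 8 in all and at most 12, crops included, and the job is handed in when it is done.

Besides the shell and the picture viewer there is one more tool, called in YAML: its name, and indented under it one key for each argument. move_arm: Moves the arm, as the interface text tells. Its arguments: {"type":"object","properties":{"moves":{"type":"array","items":{"type":"array","items":{"type":"number"}}},"grip_force":{"type":"number"}},"required":["moves"]}

```bash
mkdir -p pics; ls
python3 - <<'E'
from workcell import manip,cams
import cv2,json
o=manip.get_obs();print({k:o[k] for k in('clock','position','ee_rot','ft_force','grip_width')})
for n in('side','top'):
    im=cams.camera(n);cv2.imwrite(f'pics/{n}0.png',im[:,:,::-1]);print(n,cams.camera_params(n))
E
```

```text
pics
{'clock': 0.0, 'position': array([0.23963621, 0.57680062, 0.23049875]), 'ee_rot': array([ 8.31761670e-01,  5.55132405e-01, -5.87882516e-04,  4.38561201e-04]), 'ft_force': array([ 0.00253141,  0.14243882, -0.07923401]), 'grip_width': 0.9960982712346637}
side {'fx': 481.1123620491025, 'fy': 481.1123620491025, 'cx': 314.2168117826613, 'cy': 208.01748913676602, 'dist_coeffs': array([-0.02777411,  0.        ,  0.        ,  0.        ,  0.        ]), 'xyz': array([-0.45030537, -0.9338791 ,  1.15618825]), 'rotation': array([ 0.42173405, -0.18752524, -0.33956613,  0.81955446])}
top {'fx': 387.03993775058666, 'fy': 387.03993775058666, 'cx': 316.18745087058187, 'cy': 197.26959187707013, 'dist_coeffs': array([0.02467979, 0.        , 0.        , 0.        , 0.        ]), 'xyz': array([ 0.2669897 , -0.00774497,  1.56873143]), 'rotation': array([ 0.06349167, -0.06599146, -0.69742523,  0.71078265])}
```

View pics/side0.png

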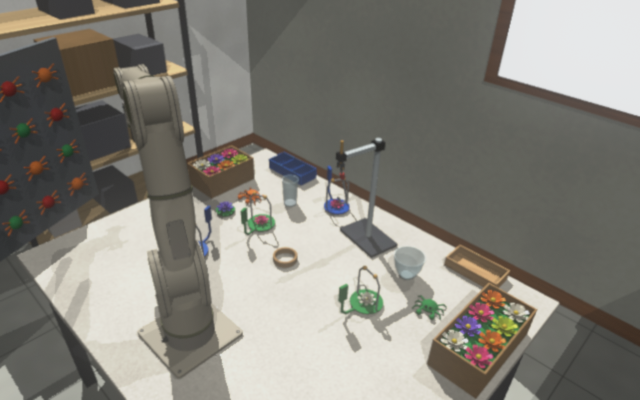

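View pics/top0.png

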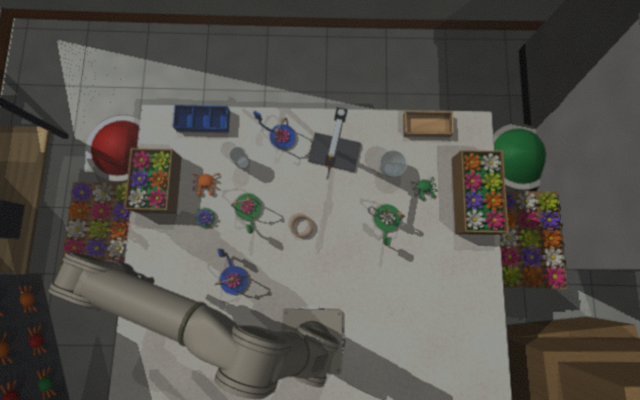

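The top view shows a green dish with a pink flower at (249,207), which is (262,222) in the side view. It is the only green one with pink, so it fits the description. The white dish is at (387,218) and the blue look-alikes are at (284,135) and (235,280). The stand is at about (335,150), with the hook near (330,165). I'll confirm the choice in one enlarged crop.

```bash
cat > h.py <<'E'
import numpy as np,cv2
from scipy.spatial.transform import Rotation as R
from workcell import manip,cams
def P(n):
    p=cams.camera_params(n);K=np.array([[p['fx'],0,p['cx']],[0,p['fy'],p['cy']],[0,0,1]])
    return p,K,R.from_quat(p['rotation']).as_matrix()@np.diag([1,-1,-1])
def proj(n,X):
    p,K,A=P(n);X=(np.atleast_2d(X)-p['xyz'])@A
    return cv2.projectPoints(X.reshape(-1,1,3),np.zeros(3),np.zeros(3),K,p['dist_coeffs'])[0][:,0]
def ray(n,uv):
    p,K,A=P(n);u=cv2.undistortPoints(np.array([[uv]],float),K,p['dist_coeffs'])[0,0]
    return p['xyz'],A@np.array([u[0],u[1],1])
def onz(n,uv,z):
    o,d=ray(n,uv);return o+d*(z-o[2])/d[2]
def tri(a,b):
    (o1,d1),(o2,d2)=ray('side',a),ray('top',b)
    s=np.linalg.lstsq(np.c_[d1,-d2],o2-o1,rcond=None)[0]
    p,q=o1+s[0]*d1,o2+s[1]*d2;return (p+q)/2,np.linalg.norm(p-q)
def crop(im,x,y,w,h,s):
    return cv2.resize(im[y:y+h,x:x+w],None,fx=s,fy=s,interpolation=cv2.INTER_CUBIC)
E
python3 - <<'E'
import cv2,numpy as np
from h import crop
s=cv2.imread('pics/side0.png');t=cv2.imread('pics/top0.png')
a=np.hstack([crop(s,230,195,65,50,6),crop(t,220,187,65,50,6)])
b=np.hstack([crop(s,320,130,80,130,3)[:,:240],crop(t,300,95,80,100,3)[:290] if 0 else cv2.copyMakeBorder(crop(t,300,95,80,100,3),0,90,0,0,0)])
b=cv2.copyMakeBorder(b,0,0,0,a.shape[1]-b.shape[1],0) if b.shape[1]<a.shape[1] else b
b=b[:300]
cv2.imwrite('pics/c1.png',np.vstack([a,b]));print(np.vstack([a,b]).shape)
E
```

```text
(600, 780, 3)
```

View pics/c1.png

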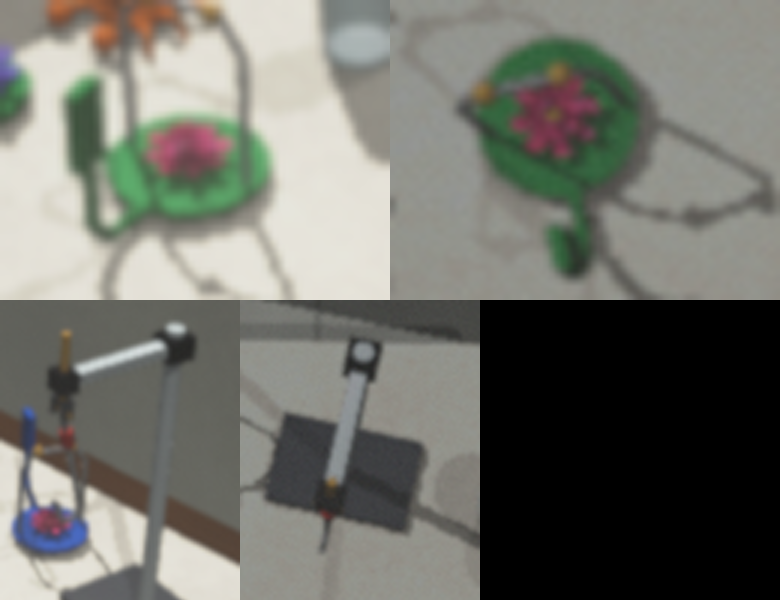

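Confirmed: the green dish with the pink flower at top (248,207). Its grip is at (250,228) and its brass beads at (236,202.5) and (248,199). The stand's base plate and the hook loading side, towards the robot, are also clear. Next I fit the poses.

```bash
cat > fit.py <<'E'
from h import *
from scipy.optimize import least_squares
def fit(obs,x0):
    def f(q):
        A=R.from_euler('z',q[2]).as_matrix();return np.concatenate([(proj(n,A@np.array(X)+[q[0],q[1],0])[0]-uv) for n,X,uv in obs])
    r=least_squares(f,x0,loss='soft_l1');return r.x,f(r.x).reshape(-1,2)
E
python3 - <<'E'
from fit import *
best=None
for s in(1,-1):
    o=[('top',[0,.024*s,.14],(235.7,202.5)),('top',[0,-.024*s,.14],(247.8,199)),('top',[0,0,.014],(248.6,206.7)),('top',[-.105,0,.14],(250.3,227.5)),
    ('side',[-.105,0,.14],(244.2,209.3)),('side',[0,0,.012],(261.8,222)),('side',[0,-.024*s,.14],(265,196.7))]
    c=onz('top',(248.6,206.7),.014)
    for y in(0,1.5,3,-1.5):
        q,r=fit(o,[c[0],c[1],y]);e=np.abs(r).sum()
        if best is None or e<best[0]:best=(e,s,q,r)
print('dish',best[1],best[2].round(4));print(best[3].round(1))
o=[('top',X,uv) for X,uv in zip([[.22,.1,.014],[.22,-.1,.014],[.09,-.1,.014],[.09,.1,.014]],[(316,133.3),(361.3,143.3),(356,171.7),(309,161)])]
q,r=fit(o,[.6,-.05,0]);print('stand',q.round(4),r.round(1).tolist())
A=R.from_euler('z',q[2]).as_matrix();T=lambda X:A@np.array(X)+[q[0],q[1],0]
for n in('top','side'):
    print(n,'pivot,post top .4,seat',[proj(n,T(X))[0].round(1).tolist() for X in([0,0,.36],[.155,0,.41],[-.014,0,.21],[.22,.1,.014],[.09,-.1,.014],[-.004,0,.4])])
E
```

```text
dish 1 [0.5125 0.2668 0.3213]
[[ 0.1  0.4]
 [ 0.4  0.1]
 [-0.9 -0.4]
 [-0.7  0.2]
 [ 0.8  0.1]
 [-0.4  0.3]
 [ 0.5  0.2]]
stand [ 0.5966 -0.0563 -0.2064] [[-0.3, -0.7], [0.9, -0.5], [-0.2, 0.5], [-0.3, 0.7]]
top pivot,post top .4,seat [[331.2, 165.4], [342.4, 115.1], [328.5, 180.1], [315.7, 132.6], [355.8, 172.2], [331.4, 163.3]]
side pivot,post top .4,seat [[341.1, 168.8], [378.9, 143.6], [335.5, 207.6], [365.7, 217.7], [372.3, 256.5], [340.7, 158.4]]
```

Run:
```python
from h import *
import pickle
print('post',tri((378.7,139.3),(341.3,112.3)),'rod',tri((342,141),(330.3,155.7)))
F=[]
for i in range(12):
    for n in('side','top'):
        t=manip.get_obs()['clock'];F.append((n,t,cams.camera(n)))
pickle.dump(F,open('F.pkl','wb'))
x0,y0={'side':(320,150),'top':(310,150)},0
for n,t,im in F:
    a,b=x0[n];c=im[b:b+50,a:a+40].astype(float)
    w=np.clip(c[:,:,0]-1.6*np.maximum(c[:,:,1],c[:,:,2])-10,0,None)
    if n=='side': w[35:]=0
    ys,xs=np.mgrid[:50,:40];s=w.sum()
    print(n,round(t,2),round(s),((w*xs).sum()/s+a).round(1),((w*ys).sum()/s+b).round(1))
ims=[crop(im,*((315,135,40,80) if n=='side' else (310,145,40,50)),3) for n,t,im in F]
cv2.imwrite('pics/sw.png',np.vstack([np.hstack(ims[0:12:2]),np.hstack(ims[1:12:2])])[:,:,::-1])
```

```text
post (array([ 0.75150993, -0.08330828,  0.42344552]), np.float64(0.0006088956151992668)) rod (array([ 0.60012959, -0.04970219,  0.45744858]), np.float64(0.0006745934156390617))
side 0.1 19 338.4 175.0
top 0.15 7 327.9 168.9
side 0.2 27 337.1 176.5
top 0.25 12 327.3 169.2
side 0.3 32 337.3 176.0
top 0.35 7 328.0 168.2
side 0.4 20 338.9 175.3
top 0.45 0 nan nan
side 0.5 0 nan nan
top 0.55 0 nan nan
side 0.6 1 344.0 173.5
top 0.65 0 nan nan
side 0.7 24 342.7 173.6
top 0.75 0 nan nan
side 0.8 14 339.1 174.4
top 0.85 16 328.3 167.8
side 0.9 24 337.8 176.4
top 0.95 7 327.0 168.6
side 1.0 30 337.0 176.4
top 1.05 22 327.3 168.8
side 1.1 27 338.0 176.0
top 1.15 5 328.0 167.0
side 1.2 13 340.3 175.0
top 1.25 0 nan nan<stdin>:15: RuntimeWarning: invalid value encountered in scalar divide
```

View pics/sw.png

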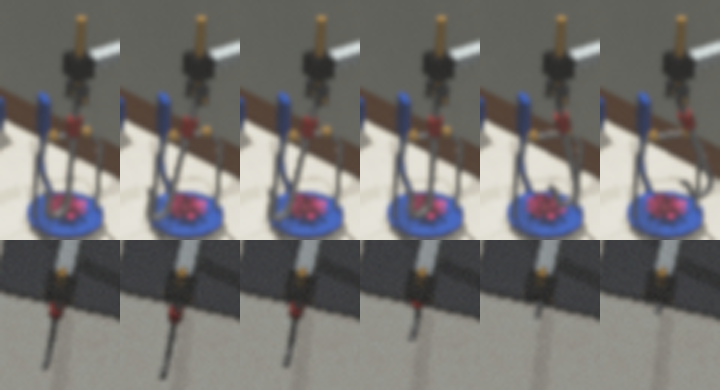

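The picture shows the hook swinging in the stand plane: the collar is near side (337,176) at its outermost -x and near (344,173) at the other end. Triangulating gives a post–rod direction of about -0.215 rad and a pivot near (0.599,-0.052). Outermost -x comes at about t=0.26 and 1.02. Now I move above the grip.

move_arm:
  moves:
    - [0,0,-41,-0.25,0.292,0,0.085]
    - [0,0,-41,-0.25,0.292,0,0.085]
    - [0,0,-41,-0.25,0.292,0,0.085]
    - [0,0,-41,-0.25,0.292,0,0.085]
    - [0,0,-41,-0.25,0.292,0,0.085]
    - [0,0,-41,-0.25,0.292,0,0.085]
    - [0,0,-41,-0.25,0.292,0,0.085]
    - [0,0,-41,-0.25,0.292,0,0.085]
    - [0,0,-41,-0.25,0.292,0,0.085]
    - [0,0,-41,-0.25,0.292,0,0.085]
  grip_force: 70

```text
clock: 2.3
position: [0.4137, 0.2339, 0.2315]
ee_rot: [0.585, 0.811, 0.0, -0.0]
ft_force: [-0.4, 0.4, -0.5]
grip_width: 0.998
```

```bash
cat >> h.py <<'E'
def st():
    o=manip.get_obs();M=R.from_quat(o['ee_rot']).as_matrix()
    print('t',round(o['clock'],2),'p',np.round(o['position'],4),'F',np.round(o['ft_force'],2),'w',round(o['grip_width'],3),'xang',np.degrees(np.arctan2(M[1,0],M[0,0])).round(2),'z',M[:,2].round(3),'q7',round(o['joint_pos'][6],2))
    return o,M
def go(target):
    o,M=st();print('shift',(M.T@(np.array(target)-o['position'])).round(4))
E
python3 - <<'E'
from h import *
go([.4129,.2336,.096])
t=cams.camera('top');s=cams.camera('side')
cv2.imwrite('pics/a.png',np.hstack([crop(s,200,150,90,90,4),crop(t,200,160,90,90,4)])[:,:,::-1])
E
```

```text
t 2.3 p [0.4137 0.2339 0.2315] F [-0.39  0.39 -0.52] w 0.998 xang 108.33 z [ 0.     0.001 -1.   ] q7 1.28
shift [-1.000e-04 -1.000e-03  1.355e-01]
```

View pics/a.png

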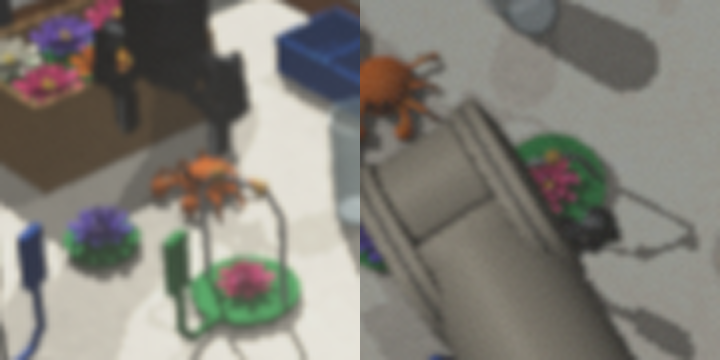

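The side view shows the fingers at crop (125,110) and (225,125), straddling the green grip at (177,245). I descend and then close.

move_arm:
  moves:
    - [0,0,0,0,-0.001,0.03,0.085]
    - [0,0,0,0,-0.001,0.06,0.085]
    - [0,0,0,0,-0.001,0.09,0.085]
    - [0,0,0,0,-0.001,0.115,0.085]
    - [0,0,0,0,-0.001,0.13,0.085]
    - [0,0,0,0,-0.001,0.1355,0.085]
    - [0,0,0,0,-0.001,0.1355,0.06]
    - [0,0,0,0,-0.001,0.1355,0.045]
    - [0,0,0,0,-0.001,0.1355,0.035]
    - [0,0,0,0,-0.001,0.1355,0.028]

```text
clock: 3.4
position: [0.4129, 0.2344, 0.0966]
ee_rot: [0.585, 0.811, 0.001, 0.0]
ft_force: [-0.1, 1.0, -0.6]
grip_width: 0.334
```

move_arm:
  moves:
    - [0,0,0,0,0,0,0.022]
    - [0,0,0,0,0,0,0.018]
    - [0,0,0,0,0,0,0.014]
    - [0,0,0,0,0,0,0.01]
    - [0,0,0,0,0,0,0]
    - [0,0,0,0,0,0,0]
    - [0,0,0,0,0,0,0]
    - [0,0,0,0,0,0,0]
  grip_force: 80

```text
clock: 4.2
position: [0.4127, 0.234, 0.096]
ee_rot: [0.585, 0.811, 0.0, 0.0]
ft_force: [-2.1, -0.0, 5.3]
grip_width: 0.132
```

```bash
python3 -c "
from h import *
st()"
```

```text
t 4.2 p [0.4127 0.234  0.096 ] F [-2.07 -0.01  5.26] w 0.132 xang 108.44 z [ 0.  0. -1.] q7 1.3
```

move_arm:
  moves:
    - [0,0,0,0,0,-0.004,0]
    - [0,0,0,0,0,-0.01,0]
    - [0,0,0,0,0,-0.025,0]
    - [0,0,0,0,0,-0.045,0]
    - [0,0,0,0,0,-0.07,0]
    - [0,0,0,0,0,-0.095,0]
    - [0,0,0,0,0,-0.12,0]
    - [0,0,0,0,0,-0.14,0]
    - [0,0,0,0,0,-0.15,0]
    - [0,0,0,0,0,-0.152,0]

```text
clock: 5.2
position: [0.4128, 0.2341, 0.2487]
ee_rot: [0.585, 0.811, 0.001, 0.0]
ft_force: [0.7, -0.2, -2.6]
grip_width: 0.128
```

Run:
```python
from h import *
o,M=st()
t=cams.camera('top');s=cams.camera('side')
S=np.array([.599,-.052,0]);A=R.from_euler('z',-.213).as_matrix()
# grip point from tcp, predicted bar/bead pixels with no slip
g=o['position']-M[:,2]*.019
for n in('side','top'):
    for nm,L in(('bar',[0,.105,-.025]),('beadL',[.024,.105,-.025]),('beadR',[-.024,.105,-.025]),('top',[0,0,-.025]),('bot',[0,.105,.115])):
        print(n,nm,proj(n,g+M@np.array(L))[0].round(1))
# standoff: bar centre at stand x=-0.10, z .288
b=S+A@np.array([-.10,0,0]);b[2]=.288
tc=b-A@np.array([.105,0,0]);tc[2]=.288-.044
print('target',tc.round(4),'shift',(M.T@(tc-o['position'])).round(4),'turn z',108.44-(90-np.degrees(.213)))
cv2.imwrite('pics/b.png',np.hstack([crop(s,200,120,90,100,4),crop(t,200,150,110,100,4)])[:,:,::-1])
```

```text
t 5.2 p [0.4128 0.2341 0.2487] F [ 0.73 -0.15 -2.56] w 0.128 xang 108.43 z [ 0.001  0.001 -1.   ] q7 1.28
side bar [258.1 160.2]
side beadL [252.4 158.6]
side beadR [263.8 161.7]
side top [242.2 173.4]
side bot [259.8 192.4]
top bar [233.5 193.1]
top beadL [226.6 195.2]
top beadR [240.4 191. ]
top top [241.8 222.9]
top bot [241.2 200.4]
target [ 0.3986 -0.0087  0.244 ] shift [-0.2258 -0.0902  0.0044] turn z 30.64400103628654
```

View pics/b.png

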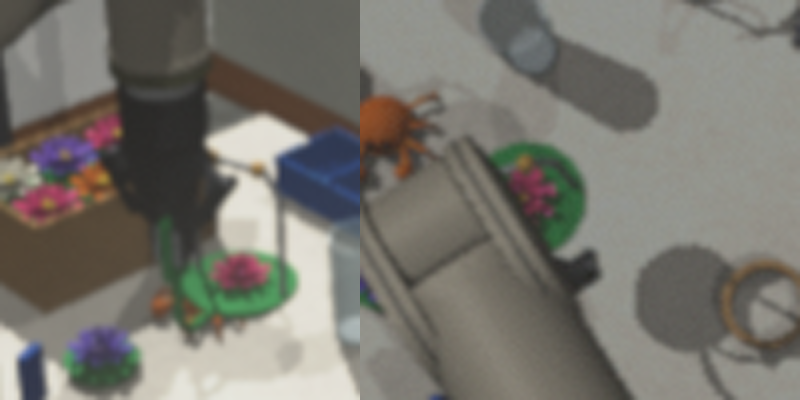

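The side view shows the right bead at crop (260,170), i.e. (265,162), against a prediction of (263.8,161.7). The dish is held level and has not slipped. Next I carry it to a standoff in front of the hook.

move_arm:
  moves:
    - [0,0,1,-0.007,-0.003,0,0]
    - [0,0,3,-0.023,-0.009,0,0]
    - [0,0,6,-0.045,-0.018,0.001,0]
    - [0,0,10,-0.072,-0.029,0.002,0]
    - [0,0,14,-0.1,-0.04,0.002,0]
    - [0,0,18,-0.13,-0.052,0.003,0]
    - [0,0,22,-0.16,-0.064,0.003,0]
    - [0,0,26,-0.188,-0.075,0.004,0]
    - [0,0,29,-0.21,-0.084,0.004,0]
    - [0,0,30.6,-0.226,-0.09,0.004,0]

```text
clock: 6.3
position: [0.3981, -0.0116, 0.2438]
ee_rot: [0.78, 0.626, 0.0, -0.0]
ft_force: [-0.8, 0.5, -2.9]
grip_width: 0.135
```

Run:
```python
from h import *
o,M=st();go([.3986,-.0087,.244])
import pickle
F=[]
for i in range(10):
    t=manip.get_obs()['clock'];F.append((t,cams.camera('side')))
    t=manip.get_obs()['clock'];T=cams.camera('top')
    if i==0: T0=T
pickle.dump(F,open('F2.pkl','wb'))
for t,im in F:
    a,b=320,150;c=im[b:b+35,a:a+40].astype(float)
    w=np.clip(c[:,:,0]-1.6*np.maximum(c[:,:,1],c[:,:,2])-10,0,None);ys,xs=np.mgrid[:35,:40];s=w.sum()+1e-9
    print(round(t,2),round(s),((w*xs).sum()/s+a).round(1),((w*ys).sum()/s+b).round(1))
im=F[0][1]
cv2.imwrite('pics/c.png',np.hstack([crop(im,270,130,100,110,4),crop(T0,280,130,90,110,4)])[:,:,::-1])
g=o['position']-M[:,2]*.019
for n in('side','top'):
    for nm,L in(('bar',[0,.105,-.025]),('beadL',[.024,.105,-.025]),('beadR',[-.024,.105,-.025])):
        print(n,nm,proj(n,g+M@np.array(L))[0].round(1))
S=np.array([.599,-.052,0]);A=R.from_euler('z',-.213).as_matrix()
for dz in(-.012,0,.012):
  for th in(.25,-.085,-.4):
    X=S+A@np.array([-.039*np.sin(th),0,.36+dz-.039*np.cos(th)]);print('collar',dz,th,proj('side',X)[0].round(1),proj('top',X)[0].round(1))
```

```text
t 6.3 p [ 0.3981 -0.0116  0.2438] F [-0.84  0.55 -2.91] w 0.135 xang 77.51 z [ 0.     0.001 -1.   ] q7 1.19
t 6.3 p [ 0.3981 -0.0116  0.2438] F [-0.84  0.55 -2.91] w 0.135 xang 77.51 z [ 0.     0.001 -1.   ] q7 1.19
shift [ 0.0029 -0.0001 -0.0002]
6.3 66 337.9 176.3
6.4 16 339.9 174.9
6.5 38 342.6 173.9
6.6 32 343.8 173.3
6.7 44 342.4 174.3
6.8 59 338.9 175.6
6.9 71 337.3 176.4
7.0 65 337.4 176.4
7.1 59 338.8 175.6
7.2 54 342.3 174.3
side bar [315.3 195.7]
side beadL [311.3 192.3]
side beadR [319.4 199.2]
top bar [323.4 198.6]
top beadL [316.4 196.9]
top beadR [330.3 200.2]
collar -0.012 0.25 [337.5 181.8] [328.6 171.3]
collar -0.012 -0.085 [340.6 181. ] [329.5 167.8]
collar -0.012 -0.4 [343.5 179.2] [330.3 164.2]
collar 0 0.25 [337.6 178.7] [328.7 170.4]
collar 0 -0.085 [340.8 177.9] [329.6 166.8]
collar 0 -0.4 [343.7 176.2] [330.4 163.2]
collar 0.012 0.25 [337.8 175.6] [328.9 169.5]
collar 0.012 -0.085 [341.  174.8] [329.7 165.9]
collar 0.012 -0.4 [343.9 173.1] [330.6 162.3]
```

View pics/c.png

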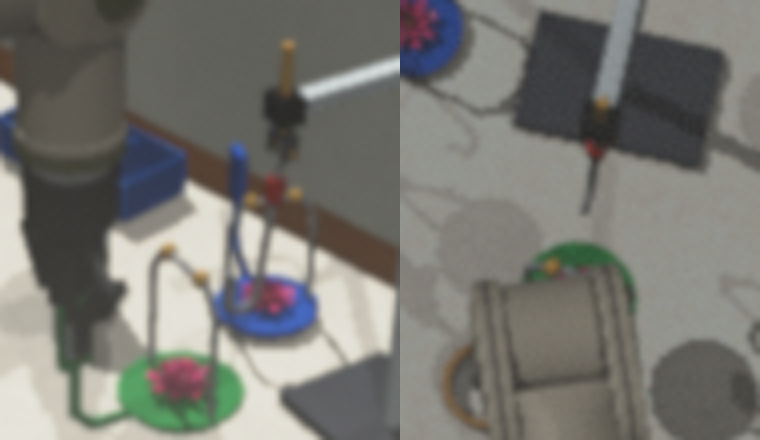

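Observed in the crops: beads at side (312,192) and (320,199.7), within 0.8 px of the prediction. The collar sits about 2.5 px higher than nominal, so the drop is about +9 mm. I raise the dish, align it and approach to about 10 mm outside the swing.

move_arm:
  moves:
    - [0,0,0,0.001,0.004,-0.002,0]
    - [0,0,0,0.002,0.012,-0.005,0]
    - [0,0,0,0.003,0.022,-0.008,0]
    - [0,0,0,0.003,0.034,-0.009,0]
    - [0,0,0,0.003,0.045,-0.009,0]
    - [0,0,0,0.003,0.054,-0.009,0]
    - [0,0,0,0.003,0.06,-0.009,0]
    - [0,0,0,0.003,0.062,-0.009,0]
    - [0,0,0,0.003,0.062,-0.009,0]

```text
clock: 8.2
position: [0.4599, -0.0191, 0.2526]
ee_rot: [0.778, 0.628, -0.0, -0.0]
ft_force: [0.1, 0.9, -2.3]
grip_width: 0.132
```

```bash
cat > look.py <<'E'
from h import *
import pickle,sys
from scipy.optimize import least_squares
S=np.array([.599,-.052,0]);A=R.from_euler('z',-.213).as_matrix()
def bar():
    o,M=st();b=o['position']+M@np.array([0,.105,-.044]);print('bar in stand',(A.T@(b-S)).round(4));return o,M
def run(N,name=None):
    F=[]
    for i in range(N):
        t=manip.get_obs()['clock'];F.append((t,cams.camera('side')))
    D=[]
    for t,im in F:
        a,b=320,150;c=im[b:b+35,a:a+40].astype(float)
        w=np.clip(c[:,:,0]-1.6*np.maximum(c[:,:,1],c[:,:,2])-10,0,None);ys,xs=np.mgrid[:35,:40];s=w.sum()+1e-9
        D.append((t,(w*xs).sum()/s+a,(w*ys).sum()/s+b))
    return np.array(D),F[-1][1]
E
python3 - <<'E'
from look import *
o,M=bar();D,im=run(18)
T=cams.camera('top')
f=lambda q:D[:,1]-(q[0]+q[1]*np.cos(2*np.pi*(D[:,0]-q[2])/q[3]))
q=least_squares(f,[340.5,-3.2,6.95+.745*2,.745]).x;print(q.round(3),np.abs(f(q)).max().round(2))
print('next outermost',[round(q[2]+k*q[3],3) for k in range(0,8)],'now',manip.get_obs()['clock'])
g=o['position']
for n in('side','top'):
    for nm,L in(('beadL',[.024,.105,-.044]),('beadR',[-.024,.105,-.044])):
        print(n,nm,proj(n,g+M@np.array(L))[0].round(1))
cv2.imwrite('pics/d.png',np.hstack([crop(im,295,135,70,80,6),crop(T,300,145,60,80,6)])[:,:,::-1])
E
```

```text
t 8.2 p [ 0.4599 -0.0191  0.2526] F [ 0.11  0.94 -2.29] w 0.132 xang 77.83 z [-0.001 -0.    -1.   ] q7 1.28
bar in stand [-0.0379  0.0028  0.2965]
[340.194  -3.345   8.441   0.745] 0.33
next outermost [np.float64(8.441), np.float64(9.185), np.float64(9.93), np.float64(10.674), np.float64(11.419), np.float64(12.163), np.float64(12.908), np.float64(13.652)] now 9.15
side beadL [325.8 183.9]
side beadR [334.1 190.6]
top beadL [318.8 178.5]
top beadR [332.7 181.7]
```

View pics/d.png

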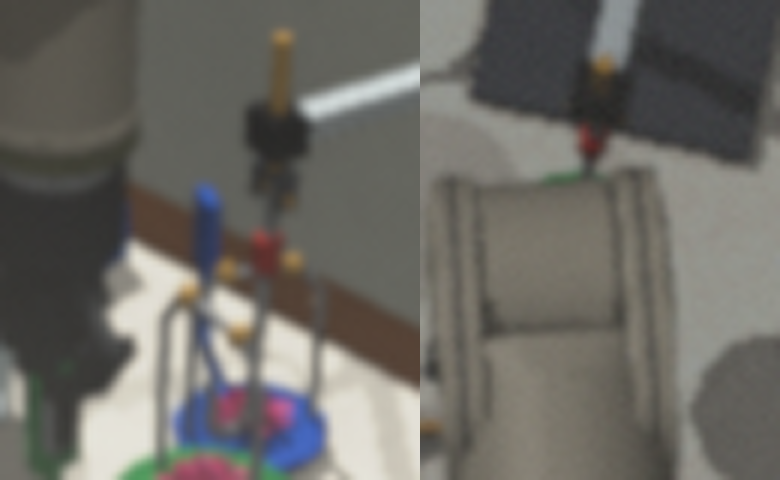

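The side view shows beads at (326.3,183.8) and (335.2,190.5) and the shank just beyond them, hanging between the beads. The phase fit is good (period 0.745 s). Before pushing forward I check the wrist's clearance to the stand arm.

Run:
```python
from look import *
o,M=bar();print(o['clock'])
for z in(.4,.45,.5,.55,.6):
    print(z,[(A.T@(onz('top',(300+(u-420)/6,145+v/6),z)-S)).round(3)[:2].tolist() for u,v in((450,180),(540,182),(640,170))])
```

```text
t 9.15 p [ 0.4599 -0.019   0.2528] F [ 0.23 -0.16 -1.68] w 0.129 xang 77.84 z [-0.  0. -1.] q7 1.28
bar in stand [-0.0379  0.0029  0.2968]
9.15
0.4 [[-0.061, 0.067], [-0.051, 0.021], [-0.033, -0.028]]
0.45 [[-0.073, 0.063], [-0.063, 0.019], [-0.046, -0.028]]
0.5 [[-0.084, 0.059], [-0.076, 0.017], [-0.059, -0.028]]
0.55 [[-0.096, 0.055], [-0.088, 0.015], [-0.072, -0.028]]
0.6 [[-0.108, 0.051], [-0.1, 0.013], [-0.085, -0.028]]
```

move_arm:
  moves:
    - [0,0,0,0,0.002,0,0]
    - [0,0,0,0,0.004,0,0]
    - [0,0,0,0,0.006,0,0]
    - [0,0,0,0,0.007,0,0]
    - [0,0,0,0,0.007,0,0]
  grip_force: 80

```text
clock: 9.65
position: [0.4669, -0.0205, 0.2527]
ee_rot: [0.778, 0.628, -0.0, -0.0]
ft_force: [0.4, -0.2, -1.4]
grip_width: 0.132
```

```bash
python3 -c "
from look import *
o,M=bar();print(o['clock'])"
```

```text
t 9.65 p [ 0.4669 -0.0205  0.2527] F [ 0.4  -0.2  -1.38] w 0.132 xang 77.83 z [-0. -0. -1.] q7 1.29
bar in stand [-0.0308  0.0029  0.2967]
9.65
```

move_arm:
  moves:
    - [0,0,0,0,0,0,0]
    - [0,0,0,0,0,0,0]
    - [0,0,0,0,0,0,0]
    - [0,0,0,0,0,0,0]
    - [0,0,0,0,0,0,0]
    - [0,0,0,0,0,0,0]
    - [0,0,0,0,0,0,0]
    - [0,0,0,0,0,0,0]
    - [0,0,0,0,0,0,0]
    - [0,0,0,0,0,0,0]

```text
clock: 10.65
position: [0.4668, -0.0205, 0.2528]
ee_rot: [0.778, 0.628, 0.0, -0.0]
ft_force: [0.1, 0.5, -2.5]
grip_width: 0.128
```

move_arm:
  moves:
    - [0,0,0,0,0.005,0,0]
    - [0,0,0,0,0.022,0,0]
    - [0,0,0,0,0.042,0,0]
    - [0,0,0,0,0.0535,0,0]
    - [0,0,0,0,0.055,0,0]
    - [0,0,0,0,0.055,0,0]
    - [0,0,0,0,0.055,0,0]

```text
clock: 11.35
position: [0.5197, -0.032, 0.2524]
ee_rot: [0.778, 0.628, -0.0, -0.0]
ft_force: [-1.7, 0.4, -3.1]
grip_width: 0.126
```

Run:
```python
from look import *
o,M=bar();D,im=run(6);print(D.round(2))
T=cams.camera('top')
g=o['position']
for n in('side','top'):
    for nm,L in(('beadL',[.024,.105,-.044]),('beadR',[-.024,.105,-.044])):
        print(n,nm,proj(n,g+M@np.array(L))[0].round(1))
cv2.imwrite('pics/e.png',np.hstack([crop(im,295,135,70,80,6),crop(T,300,145,60,80,6)])[:,:,::-1])
```

```text
t 11.35 p [ 0.5197 -0.032   0.2524] F [-1.69  0.38 -3.06] w 0.126 xang 77.84 z [-0.001  0.    -1.   ] q7 1.37
bar in stand [0.0233 0.0029 0.2962]
[[ 11.35 343.85 174.04]
 [ 11.4  343.82 173.82]
 [ 11.45 343.87 173.74]
 [ 11.5  343.77 173.69]
 [ 11.55 343.88 173.52]
 [ 11.6  343.79 173.57]]
side beadL [340.5 179. ]
side beadR [348.9 185.4]
top beadL [322.9 161.4]
top beadR [336.7 164.6]
```

View pics/e.png

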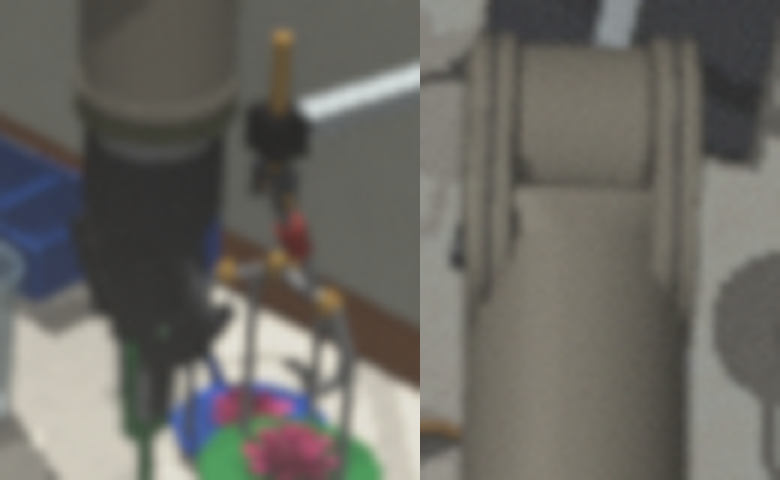

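The bar has caught the hook. The collar is steady at (343.8,173.7), the shank lies between the beads (side crop (277,259) and (331,299)), and the contact force is about 2 N. I hold on to complete the second and then ease back slowly.

move_arm:
  moves:
    - [0,0,0,0,0,0,0]
    - [0,0,0,0,0,0,0]
    - [0,0,0,0,0,0,0]
    - [0,0,0,0,0,0,0]
    - [0,0,0,0,0,0,0]
    - [0,0,0,0,0,0,0]
    - [0,0,0,0,-0.0005,0,0]
    - [0,0,0,0,-0.0015,0,0]
    - [0,0,0,0,-0.003,0,0]
    - [0,0,0,0,-0.0045,0,0]

```text
clock: 12.7
position: [0.516, -0.0311, 0.2528]
ee_rot: [0.778, 0.628, 0.0, -0.0]
ft_force: [-0.2, -0.1, -3.3]
grip_width: 0.127
```

move_arm:
  moves:
    - [0,0,0,0,-0.0015,0,0]
    - [0,0,0,0,-0.003,0,0]
    - [0,0,0,0,-0.0045,0,0]
    - [0,0,0,0,-0.006,0,0]
    - [0,0,0,0,-0.0075,0,0]
    - [0,0,0,0,-0.009,0,0]
    - [0,0,0,0,-0.01,0,0]
    - [0,0,0,0,-0.0105,0,0]
    - [0,0,0,0,-0.0105,0,0]
    - [0,0,0,0,-0.0105,0,0]

```text
clock: 13.7
position: [0.5059, -0.0289, 0.2528]
ee_rot: [0.778, 0.628, 0.0, 0.0]
ft_force: [-1.0, -0.5, -2.3]
grip_width: 0.132
```

Run:
```python
from look import *
o,M=bar();D,im=run(5);print(D.round(2))
for th in(-.15,-.2,-.25): print(th,proj('side',S+A@np.array([-.039*np.sin(th),0,.369-.039*np.cos(th)]))[0].round(1))
f=[]
for i in range(1): print(manip.get_obs()['ft_force'].round(2))
cv2.imwrite('pics/f.png',crop(im,305,145,60,75,8)[:,:,::-1])
```

```text
t 13.7 p [ 0.5059 -0.0289  0.2528] F [-1.   -0.52 -2.28] w 0.132 xang 77.84 z [ 0.  0. -1.] q7 1.35
bar in stand [0.0092 0.0029 0.2968]
[[ 13.7  342.33 174.5 ]
 [ 13.75 342.33 174.45]
 [ 13.8  342.29 174.62]
 [ 13.85 342.39 174.39]
 [ 13.9  342.35 174.5 ]]
-0.15 [341.6 175.3]
-0.2 [342. 175.]
-0.25 [342.5 174.8]
[-1.52  0.4  -2.48]
```

View pics/f.png

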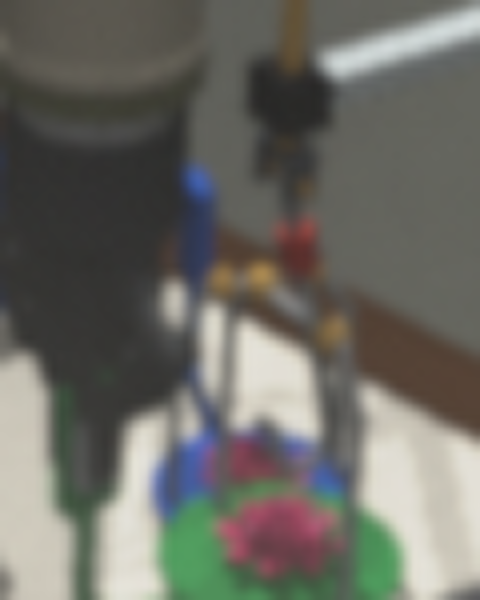

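The collar is steady at (342.3,174.5) and the hook is still. The shank crosses the bar around crop (311,300), about midway between the beads at (262,275) and (332,330). Next I slide down.

move_arm:
  moves:
    - [0,0,0,0,0,0.002,0]
    - [0,0,0,0,0,0.006,0]
    - [0,0,0,0,0,0.012,0]
    - [0,0,0,0,0,0.018,0]
    - [0,0,0,0,0,0.025,0]
    - [0,0,0,0,0,0.032,0]
    - [0,0,0,0,0,0.039,0]
    - [0,0,0,0,0,0.045,0]
    - [0,0,0,0,0,0.05,0]
    - [0,0,0,0,0,0.053,0]

```text
clock: 14.95
position: [0.5057, -0.0289, 0.1993]
ee_rot: [0.778, 0.628, -0.0, -0.0]
ft_force: [-0.1, 0.1, -2.2]
grip_width: 0.13
```

move_arm:
  moves:
    - [0,0,0,0,0,0.002,0]
    - [0,0,0,0,0,0.003,0]
    - [0,0,0,0,0,0.004,0]
    - [0,0,0,0,0,0.005,0]
    - [0,0,0,0,0,0.005,0]

```text
clock: 15.45
position: [0.5059, -0.0289, 0.1948]
ee_rot: [0.778, 0.628, 0.0, -0.0]
ft_force: [-0.2, 0.1, -2.1]
grip_width: 0.133
```

Run:
```python
from look import *
o,M=bar();D,im=run(4);print(D.round(2));st()
cv2.imwrite('pics/g.png',crop(im,305,145,60,75,8)[:,:,::-1])
```

```text
t 15.45 p [ 0.5059 -0.0289  0.1948] F [-0.21  0.07 -2.08] w 0.133 xang 77.84 z [ 0.  0. -1.] q7 1.37
bar in stand [0.0091 0.0029 0.2388]
[[ 15.45 340.37 175.28]
 [ 15.5  340.31 175.21]
 [ 15.55 340.38 175.22]
 [ 15.6  340.28 175.24]]
t 15.65 p [ 0.5059 -0.0289  0.1948] F [-0.07  0.66 -2.98] w 0.127 xang 77.84 z [ 0.  0. -1.] q7 1.37
```

View pics/g.png

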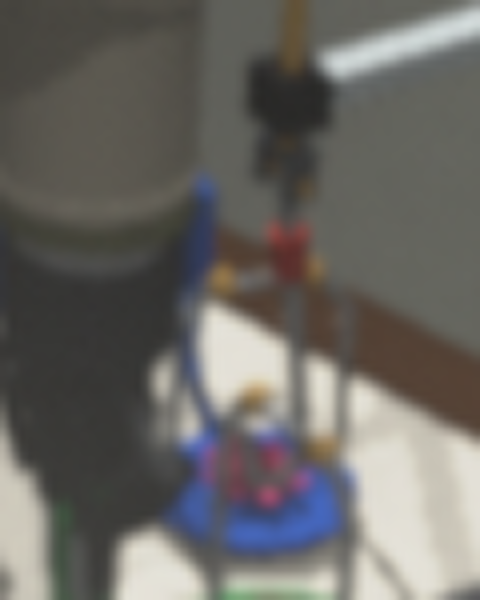

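The bar now sits below the level of the hook's point. The beads are at crop (255,392) and (320,445), with the shank at (297,440) between them. From here I feel for the seat slowly.

move_arm:
  moves:
    - [0,0,0,0,0,0.001,0]
    - [0,0,0,0,0,0.002,0]
    - [0,0,0,0,0,0.003,0]
    - [0,0,0,0,0,0.004,0]
    - [0,0,0,0,0,0.005,0]
    - [0,0,0,0,0,0.006,0]
    - [0,0,0,0,0,0.007,0]
    - [0,0,0,0,0,0.008,0]
    - [0,0,0,0,0,0.009,0]
    - [0,0,0,0,0,0.01,0]

```text
clock: 16.65
position: [0.5059, -0.0289, 0.1847]
ee_rot: [0.778, 0.628, 0.0, -0.0]
ft_force: [0.6, -0.3, -2.4]
grip_width: 0.132
```

move_arm:
  moves:
    - [0,0,0,0,0,0.0008,0]
    - [0,0,0,0,0,0.0015,0]
    - [0,0,0,0,0,0.0022,0]
    - [0,0,0,0,0,0.003,0]
    - [0,0,0,0,0,0.003,0]

```text
clock: 17.15
position: [0.5058, -0.0289, 0.1817]
ee_rot: [0.778, 0.628, -0.0, -0.0]
ft_force: [0.7, 0.2, -2.5]
grip_width: 0.129
```

move_arm:
  moves:
    - [0,0,0,0,0,0.0007,0]
    - [0,0,0,0,0,0.0014,0]
    - [0,0,0,0,0,0.002,0]
    - [0,0,0,0,0,0.002,0]

```text
clock: 17.55
position: [0.5058, -0.0289, 0.1797]
ee_rot: [0.778, 0.628, -0.0, -0.0]
ft_force: [-0.3, 0.2, -2.0]
grip_width: 0.132
```

move_arm:
  moves:
    - [0,0,0,0,0,0.0007,0]
    - [0,0,0,0,0,0.0014,0]
    - [0,0,0,0,0,0.002,0]
    - [0,0,0,0,0,0.002,0]

```text
clock: 17.95
position: [0.5058, -0.0289, 0.1777]
ee_rot: [0.778, 0.628, -0.0, -0.0]
ft_force: [0.1, -0.2, -1.4]
grip_width: 0.132
```

move_arm:
  moves:
    - [0,0,0,0,0,0.0007,0]
    - [0,0,0,0,0,0.0014,0]
    - [0,0,0,0,0,0.0014,0]

```text
clock: 18.25
position: [0.5058, -0.0289, 0.1763]
ee_rot: [0.778, 0.628, -0.0, -0.0]
ft_force: [-0.3, 0.8, -2.3]
grip_width: 0.126
```

Run:
```python
from look import *
o,M=bar()
for i in range(4): cams.camera('side');o=manip.get_obs();print(o['ft_force'].round(2),o['torque'].round(2))
```

```text
t 18.25 p [ 0.5058 -0.0289  0.1763] F [-0.27  0.77 -2.3 ] w 0.126 xang 77.84 z [-0.  0. -1.] q7 1.37
bar in stand [0.009  0.0029 0.2203]
[-0.21 -0.51 -1.78] [ 0.08  0.24 -0.04]
[ 0.32  0.16 -1.81] [0.09 0.24 0.01]
[-0.81  0.65 -1.82] [ 0.02  0.23 -0.01]
[-0.3   1.15 -2.35] [0.07 0.26 0.03]
```

move_arm:
  moves:
    - [0,0,0,0,0,0.0007,0]
    - [0,0,0,0,0,0.0014,0]
    - [0,0,0,0,0,0.002,0]
    - [0,0,0,0,0,0.002,0]

```text
clock: 18.85
position: [0.5062, -0.0289, 0.1747]
ee_rot: [0.778, 0.628, 0.0, 0.0]
ft_force: [-0.6, -0.2, 1.7]
grip_width: 0.129
```

move_arm:
  moves:
    - [0,0,0,0,0,0.0007,0]
    - [0,0,0,0,0,0.0014,0]
    - [0,0,0,0,0,0.0014,0]

```text
clock: 19.15
position: [0.5067, -0.029, 0.1738]
ee_rot: [0.778, 0.628, 0.001, 0.001]
ft_force: [-0.8, 0.3, 5.9]
grip_width: 0.129
```

Run:
```python
from look import *
o,M=bar()
for i in range(4): D,im=run(1);o=manip.get_obs();print(D.round(1),o['ft_force'].round(2),o['torque'].round(2))
cv2.imwrite('pics/i.png',crop(im,310,165,50,60,10)[:,:,::-1])
```

```text
t 19.15 p [ 0.5067 -0.029   0.1738] F [-0.75  0.31  5.94] w 0.129 xang 77.83 z [ 0.002  0.    -1.   ] q7 1.37
bar in stand [0.0098 0.003  0.218 ]
[[ 19.2 340.4 175. ]] [-0.51  0.24  6.1 ] [-0.16 -0.46 -0.02]
[[ 19.2 340.4 175.1]] [-1.44 -0.61  6.36] [-0.12 -0.56 -0.04]
[[ 19.2 340.4 175.1]] [-0.9  -1.1   5.98] [-0.12 -0.47 -0.05]
[[ 19.3 340.4 175.1]] [-0.96  0.35  5.9 ] [-0.13 -0.55  0.  ]
```

Seat found at bar z≈0.218 by kinematics. I pressed about 8 N, a little over, so I ease up until the hook carries just the weight (wrist Fz ≈ 0).

move_arm:
  moves:
    - [0,0,0,0,0,-0.0006,0]
    - [0,0,0,0,0,-0.0012,0]
    - [0,0,0,0,0,-0.0018,0]
    - [0,0,0,0,0,-0.0018,0]

```text
clock: 19.75
position: [0.5057, -0.0289, 0.1747]
ee_rot: [0.778, 0.628, -0.0, -0.0]
ft_force: [-0.5, 0.6, 1.8]
grip_width: 0.127
```

Run:
```python
from look import *
o,M=bar()
for i in range(4): D,im=run(1);o=manip.get_obs();print(D.round(1),o['ft_force'].round(2),o['torque'].round(2))
T=cams.camera('top')
cv2.imwrite('pics/i.png',crop(im,305,145,60,75,8)[:,:,::-1])
```

```text
t 19.75 p [ 0.5057 -0.0289  0.1747] F [-0.53  0.57  1.77] w 0.127 xang 77.84 z [-0.  0. -1.] q7 1.37
bar in stand [0.009  0.0029 0.2186]
[[ 19.8 340.4 175.2]] [-0.21 -0.39  1.8 ] [-0.05 -0.14  0.06]
[[ 19.8 340.4 175.1]] [-1.22  0.81  2.01] [-0.03 -0.14  0.02]
[[ 19.8 340.3 175.1]] [-0.03 -0.15  2.26] [-0.02 -0.14 -0.05]
[[ 19.9 340.3 175.1]] [-0.43  0.05  1.53] [-0.02 -0.15  0.01]
```

View pics/i.png

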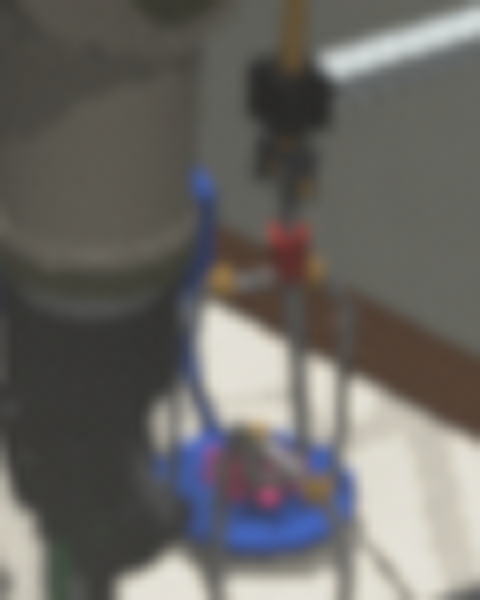

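The bar rests in the hook between the beads at crop (255,430) and (320,488), with the shank meeting it at (300,458). The collar is steady and the hook carries the whole weight. I ease up another 0.5 mm and then release gently.

move_arm:
  moves:
    - [0,0,0,0,0,-0.0003,0]
    - [0,0,0,0,0,-0.0006,0]
    - [0,0,0,0,0,-0.0006,0]
    - [0,0,0,0,0,-0.0006,0]

```text
clock: 20.4
position: [0.5056, -0.0289, 0.1752]
ee_rot: [0.778, 0.628, -0.0, -0.0]
ft_force: [0.0, 0.7, 0.1]
grip_width: 0.125
```

move_arm:
  moves:
    - [0,0,0,0,0,0,0]
    - [0,0,0,0,0,0,0]
    - [0,0,0,0,0,0,0]
  grip_force: 20

```text
clock: 20.7
position: [0.5058, -0.0289, 0.1753]
ee_rot: [0.778, 0.628, -0.0, -0.0]
ft_force: [-0.3, -0.0, -0.6]
grip_width: 0.132
```

Run:
```python
from look import *
o,M=bar()
for i in range(3): D,im=run(1);o=manip.get_obs();print(D.round(1),o['ft_force'].round(2),o['torque'].round(2))
```

```text
t 20.7 p [ 0.5058 -0.0289  0.1753] F [-0.32 -0.03 -0.59] w 0.132 xang 77.83 z [-0.  0. -1.] q7 1.37
bar in stand [0.009  0.0029 0.2192]
[[ 20.7 340.4 175.2]] [-0.8  -0.43 -0.91] [0.02 0.14 0.04]
[[ 20.8 340.4 175.1]] [-0.65  0.38 -1.58] [0.06 0.18 0.07]
[[ 20.8 340.3 175.1]] [-1.68  0.61 -0.74] [0.09 0.19 0.05]
```

move_arm:
  moves:
    - [0,0,0,0,0,0.0003,0]
    - [0,0,0,0,0,0.0005,0]
    - [0,0,0,0,0,0.0005,0]

```text
clock: 21.15
position: [0.506, -0.0289, 0.175]
ee_rot: [0.778, 0.628, 0.0, 0.0]
ft_force: [-0.8, -0.2, 0.2]
grip_width: 0.13
```

Run:
```python
from look import *
o,M=bar()
for i in range(3): cams.camera('side');o=manip.get_obs();print(o['ft_force'].round(2),o['torque'].round(2))
```

```text
t 21.15 p [ 0.506  -0.0289  0.175 ] F [-0.75 -0.18  0.24] w 0.13 xang 77.84 z [ 0.  0. -1.] q7 1.37
bar in stand [0.0092 0.003  0.2191]
[-0.13  0.29  0.81] [0.03 0.01 0.05]
[ 0.67 -0.11 -0.44] [ 0.    0.03 -0.02]
[-0.35  0.25 -1.21] [-0.01  0.06  0.01]
```

Forces and torque are near zero, so I open slowly.

move_arm:
  moves:
    - [0,0,0,0,0,0,0.013]
    - [0,0,0,0,0,0,0.016]
    - [0,0,0,0,0,0,0.019]
    - [0,0,0,0,0,0,0.023]
    - [0,0,0,0,0,0,0.028]
    - [0,0,0,0,0,0,0.034]
    - [0,0,0,0,0,0,0.04]
    - [0,0,0,0,0,0,0.05]
    - [0,0,0,0,0,0,0.055]
    - [0,0,0,0,0,0,0.055]

```text
clock: 22.3
position: [0.5058, -0.0289, 0.1749]
ee_rot: [0.778, 0.628, 0.0, -0.0]
ft_force: [-1.2, 0.5, 0.5]
grip_width: 0.646
```

Run:
```python
from look import *
o,M=bar();D,im=run(10);print(D.round(1)[:,1:].tolist())
cv2.imwrite('pics/k.png',crop(im,285,145,80,95,6)[:,:,::-1])
```

```text
t 22.3 p [ 0.5058 -0.0289  0.1749] F [-1.22  0.51  0.52] w 0.646 xang 77.84 z [-0.  0. -1.] q7 1.37
bar in stand [0.0091 0.0029 0.2189]
[[340.1, 175.6], [340.0, 175.9], [339.9, 175.8], [339.9, 175.8], [339.9, 175.7], [340.0, 175.7], [340.0, 175.9], [339.9, 175.9], [339.9, 175.7], [339.7, 176.0]]
```

The viewing limit is reached, so I go on with numbers only. The collar is quiet, and I withdraw straight up.

move_arm:
  moves:
    - [0,0,0,0,0,-0.004,0.055]
    - [0,0,0,0,0,-0.012,0.055]
    - [0,0,0,0,0,-0.022,0.055]
    - [0,0,0,0,0,-0.034,0.055]
    - [0,0,0,0,0,-0.046,0.055]
    - [0,0,0,0,0,-0.058,0.055]
    - [0,0,0,0,0,-0.07,0.055]
    - [0,0,0,0,0,-0.08,0.055]
    - [0,0,0,0,0,-0.088,0.055]
    - [0,0,0,0,0,-0.09,0.055]

```text
clock: 23.8
position: [0.5062, -0.0289, 0.2659]
ee_rot: [0.778, 0.628, 0.001, 0.0]
ft_force: [-0.3, -0.2, 0.7]
grip_width: 0.642
```

move_arm:
  moves:
    - [0,0,0,0,-0.005,0,0.055]
    - [0,0,0,0,-0.015,0,0.055]
    - [0,0,0,0,-0.03,0,0.055]
    - [0,0,0,0,-0.05,0,0.055]
    - [0,0,0,0,-0.07,0,0.055]
    - [0,0,0,0,-0.085,0,0.055]
    - [0,0,0,0,-0.095,0,0.055]
    - [0,0,0,0,-0.1,0,0.055]

```text
clock: 24.6
position: [0.4071, -0.0076, 0.2647]
ee_rot: [0.778, 0.628, 0.0, -0.0]
ft_force: [0.4, -1.2, 0.6]
grip_width: 0.642
```

```bash
cat > q.py <<'E'
from look import *
o,M=bar();G=[]
D=[]
for i in range(16):
    t=manip.get_obs()['clock'];im=cams.camera('side')
    c=im.astype(int);r,g,b=c[...,0],c[...,1],c[...,2]
    green=(g>r*1.5)&(g>b*1.3)&(g>50);green[:,:290]=0;green[:,375:]=0;green[:175]=0;green[285:]=0
    gy,gx=np.nonzero(green);d=c[150:185,320:360];w=np.clip(d[...,0]-1.6*np.maximum(d[...,1],d[...,2])-10,0,None);ys,xs=np.mgrid[:35,:40];s=w.sum()+1e-9
    D.append([t,(w*xs).sum()/s+320,(w*ys).sum()/s+150,gx.mean(),gy.mean(),gx.min(),gx.max(),gy.min(),gy.max(),len(gx)])
print(np.array(D).round(1))
# predicted dish if seated: bar at stand (0,0,.2225)
b=np.array([0,0,.2225])
for nm,L in(('dish mid',[0,0,-.13]),('grip top',[-.105,0,0]),('grip low',[-.105,0,-.062]),('bot L',[0,.055,-.13]),('bot R',[0,-.055,-.13]),('beadL',[0,.024,0]),('beadR',[0,-.024,0])): print(nm,proj('side',S+A@(b+L))[0].round(1))
yel=(r>120)&(r-b>60)&(g>70)&(g<r);n,l,stt,ce=cv2.connectedComponentsWithStats(yel[165:225,310:365].astype('uint8'));print([(stt[i,4],(ce[i]+[310,165]).round(1).tolist()) for i in range(1,n)])
st();cv2.imwrite('pics/z.png',im[:,:,::-1])
E
python3 q.py
```

```text
t 24.6 p [ 0.4071 -0.0076  0.2647] F [ 0.37 -1.15  0.59] w 0.642 xang 77.87 z [ 0.  0. -1.] q7 1.19
bar in stand [-0.0919  0.0029  0.3087]
[[ 24.6 339.6 175.4 334.4 234.5 310.  350.  214.  241.  193. ]
 [ 24.6 339.8 175.5 334.5 234.6 310.  350.  214.  241.  190. ]
 [ 24.7 339.8 175.6 334.3 234.4 310.  350.  214.  241.  187. ]
 [ 24.8 339.7 175.4 334.8 234.4 311.  350.  214.  241.  193. ]
 [ 24.8 339.8 175.6 335.6 234.2 312.  351.  214.  241.  199. ]
 [ 24.8 339.9 175.4 336.1 234.3 313.  352.  214.  241.  195. ]
 [ 24.9 339.9 175.5 336.7 234.2 312.  352.  215.  241.  199. ]
 [ 25.  339.9 175.3 337.5 233.9 313.  353.  215.  240.  192. ]
 [ 25.  339.7 175.2 337.9 233.6 313.  353.  215.  241.  203. ]
 [ 25.  339.9 175.2 338.1 233.7 313.  353.  215.  240.  196. ]
 [ 25.1 339.8 175.1 338.1 233.5 313.  353.  215.  240.  201. ]
 [ 25.2 339.7 175.  337.9 233.4 313.  353.  215.  240.  199. ]
 [ 25.2 339.9 175.2 337.8 233.7 313.  353.  215.  240.  196. ]
 [ 25.2 339.7 175.2 336.9 233.7 312.  352.  215.  241.  198. ]
 [ 25.3 339.8 175.4 336.7 233.9 312.  352.  215.  241.  205. ]
 [ 25.4 339.9 175.6 335.7 234.1 312.  351.  214.  241.  201. ]]
dish mid [336.7 232.4]
grip top [313. 212.]
grip low [312.7 226.7]
bot L [328.  224.6]
bot R [345.8 240.6]
beadL [334.5 199.3]
beadR [342.6 206. ]Traceback (most recent call last):
  File "q.py", line 14, in <module>
    yel=(r>120)&(r-b>60)&(g>70)&(g<r);n,l,stt,ce=cv2.connectedComponentsWithStats(yel[165:225,310:365].astype('uint8'));print([(stt[i,4],(ce[i]+[310,165]).round(1).tolist()) for i in range(1,n)])
                 ~^~
ValueError: operands could not be broadcast together with shapes (400,640) (3,)
```

The dish hangs where predicted, upright, and rocks by about ±2 px (±7 mm). I let it settle.

move_arm:
  moves:
    - [0,0,0,0,0,0,0.055]
    - [0,0,0,0,0,0,0.055]
    - [0,0,0,0,0,0,0.055]
    - [0,0,0,0,0,0,0.055]
    - [0,0,0,0,0,0,0.055]
    - [0,0,0,0,0,0,0.055]
    - [0,0,0,0,0,0,0.055]
    - [0,0,0,0,0,0,0.055]
    - [0,0,0,0,0,0,0.055]
    - [0,0,0,0,0,0,0.055]

```text
clock: 26.4
position: [0.4081, -0.0079, 0.2649]
ee_rot: [0.778, 0.628, 0.0, -0.0]
ft_force: [0.6, 0.7, 0.1]
grip_width: 0.646
```

move_arm:
  moves:
    - [0,0,0,0,0,0,0.055]
    - [0,0,0,0,0,0,0.055]
    - [0,0,0,0,0,0,0.055]
    - [0,0,0,0,0,0,0.055]
    - [0,0,0,0,0,0,0.055]
    - [0,0,0,0,0,0,0.055]
    - [0,0,0,0,0,0,0.055]
    - [0,0,0,0,0,0,0.055]
    - [0,0,0,0,0,0,0.055]
    - [0,0,0,0,0,0,0.055]

```text
clock: 27.4
position: [0.4081, -0.0079, 0.2649]
ee_rot: [0.778, 0.628, 0.0, -0.0]
ft_force: [0.2, -0.3, -0.1]
grip_width: 0.642
```

move_arm:
  moves:
    - [0,0,0,0,0,0,0.055]
    - [0,0,0,0,0,0,0.055]
    - [0,0,0,0,0,0,0.055]
    - [0,0,0,0,0,0,0.055]
    - [0,0,0,0,0,0,0.055]
    - [0,0,0,0,0,0,0.055]
    - [0,0,0,0,0,0,0.055]
    - [0,0,0,0,0,0,0.055]
    - [0,0,0,0,0,0,0.055]
    - [0,0,0,0,0,0,0.055]

```text
clock: 28.4
position: [0.4081, -0.0079, 0.2649]
ee_rot: [0.778, 0.628, 0.0, -0.0]
ft_force: [0.1, -0.2, 0.2]
grip_width: 0.643
```

move_arm:
  moves:
    - [0,0,0,0,0,0,0.055]
    - [0,0,0,0,0,0,0.055]
    - [0,0,0,0,0,0,0.055]
    - [0,0,0,0,0,0,0.055]
    - [0,0,0,0,0,0,0.055]
    - [0,0,0,0,0,0,0.055]
    - [0,0,0,0,0,0,0.055]
    - [0,0,0,0,0,0,0.055]
    - [0,0,0,0,0,0,0.055]
    - [0,0,0,0,0,0,0.055]

```text
clock: 29.4
position: [0.4081, -0.0079, 0.2649]
ee_rot: [0.778, 0.628, 0.0, -0.0]
ft_force: [0.3, -0.6, -0.1]
grip_width: 0.642
```

```bash
sed -i 's/;d=c\[/;d_=c[/; s/d_=c\[/d=c[/; s/^yel=.*/b=c[...,2];yel=(r>120)\&(r-b>60)\&(g>70)\&(g<r);n,l,stt,ce=cv2.connectedComponentsWithStats(yel[165:225,310:365].astype("uint8"));print([(int(stt[i,4]),(ce[i]+[310,165]).round(1).tolist()) for i in range(1,n)])/' q.py; python3 q.py
```

```text
t 29.4 p [ 0.4081 -0.0079  0.2649] F [ 0.34 -0.61 -0.05] w 0.642 xang 77.84 z [-0.  0. -1.] q7 1.19
bar in stand [-0.0909  0.0029  0.3089]
[[ 29.4 339.6 175.4 334.6 234.5 311.  350.  214.  241.  200. ]
 [ 29.4 339.7 175.6 334.8 234.6 311.  351.  214.  241.  204. ]
 [ 29.5 339.8 175.6 335.3 234.4 311.  351.  214.  241.  193. ]
 [ 29.6 339.8 175.5 335.7 234.5 312.  351.  214.  241.  193. ]
 [ 29.6 339.8 175.5 335.5 234.3 312.  351.  214.  241.  199. ]
 [ 29.6 339.9 175.5 336.3 234.2 312.  352.  214.  241.  202. ]
 [ 29.7 339.9 175.2 336.8 234.1 313.  352.  214.  241.  198. ]
 [ 29.8 339.8 175.2 336.8 234.  312.  352.  215.  241.  201. ]
 [ 29.8 339.9 175.3 337.  233.8 312.  352.  215.  241.  196. ]
 [ 29.8 339.8 175.2 337.5 233.7 312.  353.  215.  241.  195. ]
 [ 29.9 339.9 175.3 337.5 233.7 312.  353.  215.  241.  195. ]
 [ 30.  339.9 175.4 337.2 233.8 312.  353.  215.  241.  197. ]
 [ 30.  340.  175.4 336.9 233.7 312.  352.  215.  241.  195. ]
 [ 30.  339.9 175.3 336.8 233.7 311.  352.  215.  241.  206. ]
 [ 30.1 339.8 175.4 336.5 234.1 312.  352.  214.  241.  202. ]
 [ 30.2 339.8 175.3 335.7 234.  311.  351.  214.  241.  201. ]]
dish mid [336.7 232.4]
grip top [313. 212.]
grip low [312.7 226.7]
bot L [328.  224.6]
bot R [345.8 240.6]
beadL [334.5 199.3]
beadR [342.6 206. ]
[(3, [332.3, 179.3])]
t 30.2 p [ 0.4081 -0.0079  0.2649] F [0.49 0.29 0.14] w 0.645 xang 77.83 z [ 0.  0. -1.] q7 1.19
```

The rocking decays slowly (±1.9 to ±1.45 px in 5 s). There is time to wait for it to settle.

move_arm:
  moves:
    - [0,0,0,0,0,0,0.055]
    - [0,0,0,0,0,0,0.055]
    - [0,0,0,0,0,0,0.055]
    - [0,0,0,0,0,0,0.055]
    - [0,0,0,0,0,0,0.055]
    - [0,0,0,0,0,0,0.055]
    - [0,0,0,0,0,0,0.055]
    - [0,0,0,0,0,0,0.055]
    - [0,0,0,0,0,0,0.055]
    - [0,0,0,0,0,0,0.055]

```text
clock: 31.2
position: [0.4081, -0.0079, 0.2649]
ee_rot: [0.778, 0.628, 0.0, -0.0]
ft_force: [0.1, 0.3, -0.4]
grip_width: 0.64
```

move_arm:
  moves:
    - [0,0,0,0,0,0,0.055]
    - [0,0,0,0,0,0,0.055]
    - [0,0,0,0,0,0,0.055]
    - [0,0,0,0,0,0,0.055]
    - [0,0,0,0,0,0,0.055]
    - [0,0,0,0,0,0,0.055]
    - [0,0,0,0,0,0,0.055]
    - [0,0,0,0,0,0,0.055]
    - [0,0,0,0,0,0,0.055]
    - [0,0,0,0,0,0,0.055]

```text
clock: 32.2
position: [0.4081, -0.0079, 0.2649]
ee_rot: [0.778, 0.628, 0.0, -0.0]
ft_force: [-0.3, -0.6, -0.6]
grip_width: 0.642
```

move_arm:
  moves:
    - [0,0,0,0,0,0,0.055]
    - [0,0,0,0,0,0,0.055]
    - [0,0,0,0,0,0,0.055]
    - [0,0,0,0,0,0,0.055]
    - [0,0,0,0,0,0,0.055]
    - [0,0,0,0,0,0,0.055]
    - [0,0,0,0,0,0,0.055]
    - [0,0,0,0,0,0,0.055]
    - [0,0,0,0,0,0,0.055]
    - [0,0,0,0,0,0,0.055]

```text
clock: 33.2
position: [0.4081, -0.0079, 0.2649]
ee_rot: [0.778, 0.628, 0.0, -0.0]
ft_force: [0.3, -0.9, 0.3]
grip_width: 0.644
```

move_arm:
  moves:
    - [0,0,0,0,0,0,0.055]
    - [0,0,0,0,0,0,0.055]
    - [0,0,0,0,0,0,0.055]
    - [0,0,0,0,0,0,0.055]
    - [0,0,0,0,0,0,0.055]
    - [0,0,0,0,0,0,0.055]
    - [0,0,0,0,0,0,0.055]
    - [0,0,0,0,0,0,0.055]
    - [0,0,0,0,0,0,0.055]
    - [0,0,0,0,0,0,0.055]

```text
clock: 34.2
position: [0.4081, -0.0079, 0.2649]
ee_rot: [0.778, 0.628, 0.0, -0.0]
ft_force: [0.2, 0.6, 0.0]
grip_width: 0.647
```

move_arm:
  moves:
    - [0,0,0,0,0,0,0.055]
    - [0,0,0,0,0,0,0.055]
    - [0,0,0,0,0,0,0.055]
    - [0,0,0,0,0,0,0.055]
    - [0,0,0,0,0,0,0.055]
    - [0,0,0,0,0,0,0.055]
    - [0,0,0,0,0,0,0.055]
    - [0,0,0,0,0,0,0.055]
    - [0,0,0,0,0,0,0.055]
    - [0,0,0,0,0,0,0.055]

```text
clock: 35.2
position: [0.4081, -0.0078, 0.2649]
ee_rot: [0.778, 0.628, 0.0, -0.0]
ft_force: [-0.5, 0.6, 0.0]
grip_width: 0.647
```

move_arm:
  moves:
    - [0,0,0,0,0,0,0.055]
    - [0,0,0,0,0,0,0.055]
    - [0,0,0,0,0,0,0.055]
    - [0,0,0,0,0,0,0.055]
    - [0,0,0,0,0,0,0.055]
    - [0,0,0,0,0,0,0.055]
    - [0,0,0,0,0,0,0.055]
    - [0,0,0,0,0,0,0.055]
    - [0,0,0,0,0,0,0.055]
    - [0,0,0,0,0,0,0.055]

```text
clock: 36.2
position: [0.4081, -0.0078, 0.2649]
ee_rot: [0.778, 0.628, 0.0, -0.0]
ft_force: [0.3, 0.4, 0.1]
grip_width: 0.643
```

move_arm:
  moves:
    - [0,0,0,0,0,0,0.055]
    - [0,0,0,0,0,0,0.055]
    - [0,0,0,0,0,0,0.055]
    - [0,0,0,0,0,0,0.055]
    - [0,0,0,0,0,0,0.055]
    - [0,0,0,0,0,0,0.055]
    - [0,0,0,0,0,0,0.055]
    - [0,0,0,0,0,0,0.055]
    - [0,0,0,0,0,0,0.055]
    - [0,0,0,0,0,0,0.055]

```text
clock: 37.2
position: [0.4081, -0.0079, 0.2649]
ee_rot: [0.778, 0.628, 0.0, -0.0]
ft_force: [1.2, -0.6, 0.3]
grip_width: 0.644
```

move_arm:
  moves:
    - [0,0,0,0,0,0,0.055]
    - [0,0,0,0,0,0,0.055]
    - [0,0,0,0,0,0,0.055]
    - [0,0,0,0,0,0,0.055]
    - [0,0,0,0,0,0,0.055]
    - [0,0,0,0,0,0,0.055]
    - [0,0,0,0,0,0,0.055]
    - [0,0,0,0,0,0,0.055]
    - [0,0,0,0,0,0,0.055]
    - [0,0,0,0,0,0,0.055]

```text
clock: 38.2
position: [0.4081, -0.0079, 0.2649]
ee_rot: [0.778, 0.628, 0.0, -0.0]
ft_force: [0.2, 0.2, -0.3]
grip_width: 0.646
```

move_arm:
  moves:
    - [0,0,0,0,0,0,0.055]
    - [0,0,0,0,0,0,0.055]
    - [0,0,0,0,0,0,0.055]
    - [0,0,0,0,0,0,0.055]
    - [0,0,0,0,0,0,0.055]
    - [0,0,0,0,0,0,0.055]
    - [0,0,0,0,0,0,0.055]
    - [0,0,0,0,0,0,0.055]
    - [0,0,0,0,0,0,0.055]
    - [0,0,0,0,0,0,0.055]

```text
clock: 39.2
position: [0.4081, -0.0079, 0.2649]
ee_rot: [0.778, 0.628, 0.0, -0.0]
ft_force: [-0.3, -0.8, 0.6]
grip_width: 0.649
```

move_arm:
  moves:
    - [0,0,0,0,0,0,0.055]
    - [0,0,0,0,0,0,0.055]
    - [0,0,0,0,0,0,0.055]
    - [0,0,0,0,0,0,0.055]
    - [0,0,0,0,0,0,0.055]
    - [0,0,0,0,0,0,0.055]
    - [0,0,0,0,0,0,0.055]
    - [0,0,0,0,0,0,0.055]
    - [0,0,0,0,0,0,0.055]
    - [0,0,0,0,0,0,0.055]

```text
clock: 40.2
position: [0.4081, -0.0079, 0.2649]
ee_rot: [0.778, 0.628, 0.0, -0.0]
ft_force: [-0.3, 0.2, 0.6]
grip_width: 0.637
```

move_arm:
  moves:
    - [0,0,0,0,0,0,0.055]
    - [0,0,0,0,0,0,0.055]
    - [0,0,0,0,0,0,0.055]
    - [0,0,0,0,0,0,0.055]
    - [0,0,0,0,0,0,0.055]
    - [0,0,0,0,0,0,0.055]
    - [0,0,0,0,0,0,0.055]
    - [0,0,0,0,0,0,0.055]
    - [0,0,0,0,0,0,0.055]
    - [0,0,0,0,0,0,0.055]

```text
clock: 41.2
position: [0.4081, -0.0079, 0.2649]
ee_rot: [0.778, 0.628, 0.0, -0.0]
ft_force: [-0.6, 0.1, 0.5]
grip_width: 0.642
```

move_arm:
  moves:
    - [0,0,0,0,0,0,0.055]
    - [0,0,0,0,0,0,0.055]
    - [0,0,0,0,0,0,0.055]
    - [0,0,0,0,0,0,0.055]
    - [0,0,0,0,0,0,0.055]
    - [0,0,0,0,0,0,0.055]
    - [0,0,0,0,0,0,0.055]
    - [0,0,0,0,0,0,0.055]
    - [0,0,0,0,0,0,0.055]
    - [0,0,0,0,0,0,0.055]

```text
clock: 42.2
position: [0.4081, -0.0079, 0.2649]
ee_rot: [0.778, 0.628, 0.0, -0.0]
ft_force: [-0.2, 0.3, -1.0]
grip_width: 0.643
```

move_arm:
  moves:
    - [0,0,0,0,0,0,0.055]
    - [0,0,0,0,0,0,0.055]
    - [0,0,0,0,0,0,0.055]
    - [0,0,0,0,0,0,0.055]
    - [0,0,0,0,0,0,0.055]
    - [0,0,0,0,0,0,0.055]
    - [0,0,0,0,0,0,0.055]
    - [0,0,0,0,0,0,0.055]
    - [0,0,0,0,0,0,0.055]
    - [0,0,0,0,0,0,0.055]

```text
clock: 43.2
position: [0.4081, -0.0079, 0.2649]
ee_rot: [0.778, 0.628, 0.0, -0.0]
ft_force: [0.7, 0.1, 0.4]
grip_width: 0.641
```

move_arm:
  moves:
    - [0,0,0,0,0,0,0.055]
    - [0,0,0,0,0,0,0.055]
    - [0,0,0,0,0,0,0.055]
    - [0,0,0,0,0,0,0.055]
    - [0,0,0,0,0,0,0.055]
    - [0,0,0,0,0,0,0.055]
    - [0,0,0,0,0,0,0.055]
    - [0,0,0,0,0,0,0.055]
    - [0,0,0,0,0,0,0.055]
    - [0,0,0,0,0,0,0.055]

```text
clock: 44.2
position: [0.4081, -0.0079, 0.2649]
ee_rot: [0.778, 0.628, 0.0, -0.0]
ft_force: [0.2, 0.1, 0.7]
grip_width: 0.638
```

move_arm:
  moves:
    - [0,0,0,0,0,0,0.055]
    - [0,0,0,0,0,0,0.055]
    - [0,0,0,0,0,0,0.055]
    - [0,0,0,0,0,0,0.055]
    - [0,0,0,0,0,0,0.055]
    - [0,0,0,0,0,0,0.055]
    - [0,0,0,0,0,0,0.055]
    - [0,0,0,0,0,0,0.055]
    - [0,0,0,0,0,0,0.055]
    - [0,0,0,0,0,0,0.055]

```text
clock: 45.2
position: [0.4081, -0.0079, 0.2649]
ee_rot: [0.778, 0.628, 0.0, -0.0]
ft_force: [-0.1, -0.6, -0.2]
grip_width: 0.645
```

```bash
python3 q.py
```

```text
t 45.2 p [ 0.4081 -0.0079  0.2649] F [-0.14 -0.58 -0.19] w 0.645 xang 77.84 z [ 0.  0. -1.] q7 1.19
bar in stand [-0.0909  0.0029  0.3089]
[[ 45.2 339.9 175.5 336.8 234.3 313.  352.  215.  241.  202. ]
 [ 45.2 339.9 175.5 336.6 234.1 312.  352.  214.  241.  204. ]
 [ 45.3 339.9 175.4 335.9 234.1 311.  352.  214.  241.  199. ]
 [ 45.4 339.8 175.6 335.5 234.2 312.  351.  214.  241.  198. ]
 [ 45.4 339.9 175.5 335.5 234.3 312.  351.  214.  241.  197. ]
 [ 45.4 339.8 175.6 335.6 234.4 312.  351.  214.  241.  200. ]
 [ 45.5 339.9 175.6 335.6 234.4 312.  351.  214.  241.  200. ]
 [ 45.6 339.7 175.6 335.7 234.4 312.  351.  214.  241.  199. ]
 [ 45.6 339.7 175.6 335.7 234.4 312.  351.  214.  241.  198. ]
 [ 45.6 339.7 175.5 335.4 234.3 312.  351.  214.  241.  196. ]
 [ 45.7 339.7 175.5 336.1 234.2 312.  351.  214.  241.  196. ]
 [ 45.8 339.8 175.6 336.4 234.  311.  352.  214.  241.  203. ]
 [ 45.8 339.9 175.5 336.6 234.1 313.  352.  214.  241.  200. ]
 [ 45.8 339.8 175.1 336.6 233.7 312.  352.  214.  241.  203. ]
 [ 45.9 339.9 175.4 336.8 233.7 311.  352.  214.  241.  206. ]
 [ 46.  339.8 175.3 336.9 233.9 312.  352.  215.  241.  199. ]]
dish mid [336.7 232.4]
grip top [313. 212.]
grip low [312.7 226.7]
bot L [328.  224.6]
bot R [345.8 240.6]
beadL [334.5 199.3]
beadR [342.6 206. ]
[(3, [332.3, 179.3])]
t 46.0 p [ 0.4081 -0.0079  0.2649] F [-0.76  0.45 -0.29] w 0.645 xang 77.84 z [-0.  0. -1.] q7 1.19
```

Rocking is down to ±0.7 px (about 2.5 mm). One more wait, then I hand in.

move_arm:
  moves:
    - [0,0,0,0,0,0,0.055]
    - [0,0,0,0,0,0,0.055]
    - [0,0,0,0,0,0,0.055]
    - [0,0,0,0,0,0,0.055]
    - [0,0,0,0,0,0,0.055]
    - [0,0,0,0,0,0,0.055]
    - [0,0,0,0,0,0,0.055]
    - [0,0,0,0,0,0,0.055]
    - [0,0,0,0,0,0,0.055]
    - [0,0,0,0,0,0,0.055]

```text
clock: 47.0
position: [0.4081, -0.0078, 0.2649]
ee_rot: [0.778, 0.628, 0.0, -0.0]
ft_force: [0.7, 0.8, -0.0]
grip_width: 0.641
```

move_arm:
  moves:
    - [0,0,0,0,0,0,0.055]
    - [0,0,0,0,0,0,0.055]
    - [0,0,0,0,0,0,0.055]
    - [0,0,0,0,0,0,0.055]
    - [0,0,0,0,0,0,0.055]
    - [0,0,0,0,0,0,0.055]
    - [0,0,0,0,0,0,0.055]
    - [0,0,0,0,0,0,0.055]
    - [0,0,0,0,0,0,0.055]
    - [0,0,0,0,0,0,0.055]

```text
clock: 48.0
position: [0.4081, -0.0079, 0.2649]
ee_rot: [0.778, 0.628, 0.0, -0.0]
ft_force: [0.0, -0.9, 0.1]
grip_width: 0.645
```

move_arm:
  moves:
    - [0,0,0,0,0,0,0.055]
    - [0,0,0,0,0,0,0.055]
    - [0,0,0,0,0,0,0.055]
    - [0,0,0,0,0,0,0.055]
    - [0,0,0,0,0,0,0.055]
    - [0,0,0,0,0,0,0.055]
    - [0,0,0,0,0,0,0.055]
    - [0,0,0,0,0,0,0.055]
    - [0,0,0,0,0,0,0.055]
    - [0,0,0,0,0,0,0.055]

```text
clock: 49.0
position: [0.4081, -0.0078, 0.2649]
ee_rot: [0.778, 0.628, 0.0, -0.0]
ft_force: [-0.4, 0.1, 0.8]
grip_width: 0.644
```

move_arm:
  moves:
    - [0,0,0,0,0,0,0.055]
    - [0,0,0,0,0,0,0.055]
    - [0,0,0,0,0,0,0.055]
    - [0,0,0,0,0,0,0.055]
    - [0,0,0,0,0,0,0.055]
    - [0,0,0,0,0,0,0.055]
    - [0,0,0,0,0,0,0.055]
    - [0,0,0,0,0,0,0.055]
    - [0,0,0,0,0,0,0.055]
    - [0,0,0,0,0,0,0.055]

```text
clock: 50.0
position: [0.4081, -0.0079, 0.2649]
ee_rot: [0.778, 0.628, 0.0, -0.0]
ft_force: [-0.1, -0.3, -0.9]
grip_width: 0.644
```

move_arm:
  moves:
    - [0,0,0,0,0,0,0.055]
    - [0,0,0,0,0,0,0.055]
    - [0,0,0,0,0,0,0.055]
    - [0,0,0,0,0,0,0.055]
    - [0,0,0,0,0,0,0.055]
    - [0,0,0,0,0,0,0.055]
    - [0,0,0,0,0,0,0.055]
    - [0,0,0,0,0,0,0.055]
    - [0,0,0,0,0,0,0.055]
    - [0,0,0,0,0,0,0.055]

```text
clock: 51.0
position: [0.4081, -0.0079, 0.2649]
ee_rot: [0.778, 0.628, 0.0, -0.0]
ft_force: [-0.4, 0.9, -0.4]
grip_width: 0.647
```

move_arm:
  moves:
    - [0,0,0,0,0,0,0.055]
    - [0,0,0,0,0,0,0.055]
    - [0,0,0,0,0,0,0.055]
    - [0,0,0,0,0,0,0.055]
    - [0,0,0,0,0,0,0.055]
    - [0,0,0,0,0,0,0.055]
    - [0,0,0,0,0,0,0.055]
    - [0,0,0,0,0,0,0.055]
    - [0,0,0,0,0,0,0.055]
    - [0,0,0,0,0,0,0.055]

```text
clock: 52.0
position: [0.4081, -0.0079, 0.2649]
ee_rot: [0.778, 0.628, 0.0, -0.0]
ft_force: [0.5, 0.7, -0.3]
grip_width: 0.647
```

move_arm:
  moves:
    - [0,0,0,0,0,0,0.055]
    - [0,0,0,0,0,0,0.055]
    - [0,0,0,0,0,0,0.055]
    - [0,0,0,0,0,0,0.055]
    - [0,0,0,0,0,0,0.055]
    - [0,0,0,0,0,0,0.055]
    - [0,0,0,0,0,0,0.055]
    - [0,0,0,0,0,0,0.055]
    - [0,0,0,0,0,0,0.055]
    - [0,0,0,0,0,0,0.055]

```text
clock: 53.0
position: [0.4081, -0.0079, 0.2649]
ee_rot: [0.778, 0.628, 0.0, -0.0]
ft_force: [0.6, -0.7, 0.3]
grip_width: 0.645
```

move_arm:
  moves:
    - [0,0,0,0,0,0,0.055]
    - [0,0,0,0,0,0,0.055]
    - [0,0,0,0,0,0,0.055]
    - [0,0,0,0,0,0,0.055]
    - [0,0,0,0,0,0,0.055]
    - [0,0,0,0,0,0,0.055]
    - [0,0,0,0,0,0,0.055]
    - [0,0,0,0,0,0,0.055]
    - [0,0,0,0,0,0,0.055]
    - [0,0,0,0,0,0,0.055]

```text
clock: 54.0
position: [0.4081, -0.0078, 0.2649]
ee_rot: [0.778, 0.628, 0.0, -0.0]
ft_force: [0.0, -0.3, -0.3]
grip_width: 0.646
```

move_arm:
  moves:
    - [0,0,0,0,0,0,0.055]
    - [0,0,0,0,0,0,0.055]
    - [0,0,0,0,0,0,0.055]
    - [0,0,0,0,0,0,0.055]
    - [0,0,0,0,0,0,0.055]
    - [0,0,0,0,0,0,0.055]
    - [0,0,0,0,0,0,0.055]
    - [0,0,0,0,0,0,0.055]
    - [0,0,0,0,0,0,0.055]
    - [0,0,0,0,0,0,0.055]

```text
clock: 55.0
position: [0.4081, -0.0079, 0.2649]
ee_rot: [0.778, 0.628, 0.0, -0.0]
ft_force: [-0.5, -0.4, -0.9]
grip_width: 0.643
```

move_arm:
  moves:
    - [0,0,0,0,0,0,0.055]
    - [0,0,0,0,0,0,0.055]
    - [0,0,0,0,0,0,0.055]
    - [0,0,0,0,0,0,0.055]
    - [0,0,0,0,0,0,0.055]
    - [0,0,0,0,0,0,0.055]
    - [0,0,0,0,0,0,0.055]
    - [0,0,0,0,0,0,0.055]
    - [0,0,0,0,0,0,0.055]
    - [0,0,0,0,0,0,0.055]

```text
clock: 56.0
position: [0.4081, -0.0078, 0.2649]
ee_rot: [0.778, 0.628, 0.0, -0.0]
ft_force: [1.0, 0.0, 0.3]
grip_width: 0.646
```

move_arm:
  moves:
    - [0,0,0,0,0,0,0.055]
    - [0,0,0,0,0,0,0.055]
    - [0,0,0,0,0,0,0.055]
    - [0,0,0,0,0,0,0.055]
    - [0,0,0,0,0,0,0.055]
    - [0,0,0,0,0,0,0.055]
    - [0,0,0,0,0,0,0.055]
    - [0,0,0,0,0,0,0.055]
    - [0,0,0,0,0,0,0.055]
    - [0,0,0,0,0,0,0.055]

```text
clock: 57.0
position: [0.4081, -0.0078, 0.2649]
ee_rot: [0.778, 0.628, 0.0, -0.0]
ft_force: [0.5, 0.2, -0.5]
grip_width: 0.645
```

move_arm:
  moves:
    - [0,0,0,0,0,0,0.055]
    - [0,0,0,0,0,0,0.055]
    - [0,0,0,0,0,0,0.055]
    - [0,0,0,0,0,0,0.055]
    - [0,0,0,0,0,0,0.055]
    - [0,0,0,0,0,0,0.055]
    - [0,0,0,0,0,0,0.055]
    - [0,0,0,0,0,0,0.055]
    - [0,0,0,0,0,0,0.055]
    - [0,0,0,0,0,0,0.055]

```text
clock: 58.0
position: [0.4081, -0.0079, 0.2649]
ee_rot: [0.778, 0.628, 0.0, -0.0]
ft_force: [-0.5, 0.2, 0.8]
grip_width: 0.643
```

```bash
python3 q.py | cut -c1-60 | head -18 && python3 -c "
from workcell import manip
print(manip.get_obs()['clock'],manip.hand_in())"
```

```text
t 58.0 p [ 0.4081 -0.0079  0.2649] F [-0.52  0.23  0.79] w 0
bar in stand [-0.0909  0.0029  0.3089]
[[ 58.  339.8 175.4 336.1 234.2 312.  351.  214.  241.  195.
 [ 58.  339.8 175.4 336.6 234.1 311.  352.  214.  241.  202.
 [ 58.1 339.7 175.1 336.7 234.3 313.  352.  215.  241.  197.
 [ 58.2 339.8 175.1 336.7 233.8 312.  352.  214.  241.  207.
 [ 58.2 339.9 175.3 336.6 233.8 312.  352.  214.  241.  202.
 [ 58.2 339.8 175.1 337.1 234.  312.  352.  215.  241.  203.
 [ 58.3 340.  175.3 336.7 233.8 311.  352.  215.  241.  204.
 [ 58.4 339.8 175.2 336.7 233.7 312.  352.  214.  241.  205.
 [ 58.4 339.9 175.3 336.6 234.1 312.  352.  214.  241.  198.
 [ 58.4 339.8 175.5 336.8 234.3 313.  352.  215.  241.  197.
 [ 58.5 339.9 175.7 336.  233.9 311.  352.  214.  241.  201.
 [ 58.6 339.7 175.4 335.8 234.1 311.  351.  214.  241.  203.
 [ 58.6 339.8 175.5 335.5 234.3 312.  351.  214.  241.  197.
 [ 58.6 339.9 175.6 335.6 234.4 312.  351.  214.  241.  198.
 [ 58.7 339.8 175.4 335.7 234.4 312.  351.  214.  241.  200.
 [ 58.8 339.7 175.6 335.6 234.4 312.  351.  214.  241.  201.
the job is handed in; nothing more can be done
58.8 None
```

The pink dish is hanging in the hook by its wire bar and has been let go. I handed the job in at 58.8 s.

I gripped the dish by its upright grip and followed the swinging hook out to its far end. There I laid the bar against the shank at about 2 N and held it for more than a second, until the hook was still. I then slid the bar down between the beads until I felt the seat, let the wrist load drop to about zero, released, and drew back.

**Last checks:**
- **Hook:** the red collar was steady in the side camera, within about 0.2 px.
- **Dish:** it hangs within about 2 px of where I expected, clear of the gripper. It was still rocking slightly, by about ±0.6 px or 2 mm, and dying down slowly.
- **Wrist force:** zero within noise.

**What was not perfect or disagreed:**
- While feeling for the seat I pressed with about 8 N for a moment, more than the few newtons asked, and then eased off.
- By the arm's own position the bar was about 9 mm further forward in the stand's frame than the hook's resting angle implied. I trusted the picture and the forces.
- After release I had used up all 12 pictures, so the final state was checked only from pixel measurements, and my automatic bead check found no clear beads.

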